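# Close the tea, coffee and sugar canisters

## Robot

A 6-joint arm with a two-finger parallel gripper is mounted at the origin on a cart in front of the work surface, level with it; the furniture and walls round the work are solid. World frame = base frame: x ahead of the robot, y to its left, z up, the work surface at z = 0. Lengths are in m, angles in degrees, forces in N, time in s.
With the tool pointing down it reaches from about 0.4 to 0.825 m from the base axis. Payload 7 kg.
Tool frame: the origin (TCP) lies midway between the tips of the shut fingers; the grasp point (between the pads) lies 19 mm behind it; z points along the fingers, y is the line along which they close (so a half turn about z gives the same grasp; the last joint's range is limited). The gripper opens to 88 mm and grips with 3 to 60 N. Pads are 19 mm wide; open, the fingers measure 130 mm over their backs; the gripper's body (78 mm by 193 mm) begins 47 mm behind the grasp point.
Start: joints at [-51.389, 20.546, 0.682, 0, -70.136, -16.507], TCP at [0.254, -0.625, 0.227] pointing down, gripper open.
Joint ranges: [-176.03, 176.03], [-82.01, 121.73], [-58.28, 71.71], [-173.87, 95.51], [-174.79, -0.11], [-173.66, 173.66]. Speed limits (degrees/s): [136.94, 136.94, 172.46, 180, 180, 180].

## Interface

Orientations are given as a 3x3 rotation matrix whose columns are the frame's x, y, z axes.
In Python, from rig import robot gives the robot as it stands. Calls block until the motion is done:
- robot.goto(position, orientation): joint-space move of the TCP to a pose.
- robot.servo_line(position, ori=None, speed=0.15): straight line of the TCP; ori=None keeps the orientation; speed is the mean speed in m/s.
- robot.movej(angles): joint-space move.
- robot.move_gripper(opening): opening from 0.0 (shut) to 1.0 (fully open); the grip force is fixed at half the most; returns when the fingers have stopped.
- robot.dwell(seconds).
- robot.ik(position, orientation): joint angles nearest the present ones, or None.
- robot.grab_frame(name): name is "scene" or "top" or "wrist"; returns (picture, depth): 480x640x3 uint8, red, green, blue; 480x640 float32, m along the optical axis (not along the pixel's ray), 0 where there is no reading.
- robot.camera_info(name): a dict with "vfov" (degrees; the focal length in pixels is half the picture's height over the tangent of half this angle, whatever the lens; pixels are square), "cx", "cy" (the principal point, pixels), "view" (4x4, takes a point from world to camera coordinates); the wrist camera has in their place "T_tool_cam" (4x4, takes a point from camera to tool coordinates, whose origin is the TCP and whose axes are the flange's). Camera axes: x right, y down, z forward; pixel columns grow to the right and rows downward; lengths in m; the calibration is good to about 2 mm. A picture is of the moment at which its call begins: read the wrist's pose just before it. camera_info takes no time and is no camera call.
A pose or a line that the arm cannot do raises robot.Unreachable and nothing moves.
- robot.job_done(): hands the job in; it is judged then, once.
Readings, each from a call of its own:
- robot.read_t(): time.
- robot.read_qpos(): joint angles.
- robot.read_qvel(): joint speeds.
- robot.read_effort(): joint torques, N m.
- robot.read_position(): TCP position.
- robot.read_tcp_rot(): TCP orientation.
- robot.read_force(): force on the tool from outside, world axes, zero at the start.
- robot.read_ft_torque(): the same for the moment, N m.
- robot.read_grip_width(): opening from 0.0 (shut) to 1.0 (fully open).
- robot.read_finger_force(): force on a finger pad.
Only numpy, scipy, OpenCV 4.12 (cv2) and the standard library are available. Lean on these libraries where they do the work, as an engineer would, in place of code of your own. Each camera call takes 0.05 s, during which the arm holds its last target. There are 200 camera calls.

## Task

The three canisters of the hot-drinks corner have been refilled and stand open: put on each one the wooden lid that fits it, seated flat on the rim, and push the steel button of each lid fully down to seal it. Leave the canisters standing where they are.

Things in the scene. Friction and masses are not known exactly. Their poses are not given: they have to be found in the camera images.
- canister_round: open storage canister, dark slate blue, round, 88 mm in diameter outside, 88 mm high, standing upright and loose on the worktop, about 0.55 kg, with sugar cubes inside well below the mouth. Walls 4 mm thick, so the mouth is 8 mm less each way. Origin at the centre of the underside, z up. Tall things stand round the work: tap (0.26 m high) at the left, mug tree behind, water dispenser at the right
- lid_round: light-wood lid, 90 g, lying plug down: round, flange 94 mm in diameter, plug 72 mm in diameter; any yaw fits. Plug 12 mm deep with 4 mm play each side in the mouth; 8 mm flange sits on the rim. Steel button (38 mm diameter) in the middle, top 34 mm over the origin when up. Origin: centre of the plug's underside, z up; when seated, 76 mm above its canister's underside
- canister_square: open storage canister, dark slate blue, square with slightly rounded corners, 84 x 84 mm outside, 80 mm high, standing upright and loose on the worktop, about 0.55 kg, with coffee capsules inside well below the mouth. Walls 4 mm thick, so the mouth is 8 mm less each way. Origin at the centre of the underside, z up
- lid_square: light-wood lid, 90 g, lying plug down: square, flange 90 x 90 mm, plug 68 x 68 mm; fits at any quarter turn. Plug 12 mm deep with 4 mm play each side in the mouth; 8 mm flange sits on the rim. Steel button (38 mm diameter) in the middle, top 34 mm over the origin when up. Origin: centre of the plug's underside, z up; when seated, 68 mm above its canister's underside
- canister_oblong: open storage canister, dark slate blue, oblong, 112 mm along its x axis, 74 mm along its y axis outside, 72 mm high, standing upright and loose on the worktop, about 0.55 kg, with tea sachets inside well below the mouth. Walls 4 mm thick, so the mouth is 8 mm less each way. Origin at the centre of the underside, z up
- lid_oblong: light-wood lid, 90 g, lying plug down: oblong, flange 118 (its x axis) x 80 mm (y), plug 96 x 58 mm; fits at a half turn too. Plug 12 mm deep with 4 mm play each side in the mouth; 8 mm flange sits on the rim. Steel button (38 mm diameter) in the middle, top 34 mm over the origin when up. Origin: centre of the plug's underside, z up; when seated, 60 mm above its canister's underside
- button_round (a joint): the steel button of the round lid, in m: 0 = up (14 mm proud of the flange, the grip to carry the lid by), 0.010 = pushed fully down (4 mm proud, seal spread). It slides straight down against about 4 N of friction and stays where it is left; with its lid held by it the lid hangs on it safely
- button_square (a joint): the steel button of the square lid, in m: 0 = up (14 mm proud of the flange, the grip to carry the lid by), 0.010 = pushed fully down (4 mm proud, seal spread). It slides straight down against about 4 N of friction and stays where it is left; with its lid held by it the lid hangs on it safely
- button_oblong (a joint): the steel button of the oblong lid, in m: 0 = up (14 mm proud of the flange, the grip to carry the lid by), 0.010 = pushed fully down (4 mm proud, seal spread). It slides straight down against about 4 N of friction and stays where it is left; with its lid held by it the lid hangs on it safely

How it is judged (in metres and radians):
At the end, for the whole second after the job is handed in: Each lid sits in its own canister: plug inside the mouth, flange on the rim (height within 3 mm of home, centres within 10 mm, level and upright), its button at least 8 of its 10 mm down, everything at rest and released, and the canisters upright (z of lid_round in the frame of canister_round between 0.073 and 0.079 m and horizontal distance between lid_round and canister_round below 0.01 m and angle between each of lid_round, canister_round, lid_square, canister_square, lid_oblong, canister_oblong's own z axis and vertical below 0.06 rad and value of joint each of button_round, button_square, button_oblong above 0.008 m and linear speed of each of lid_round, canister_round, lid_square, canister_square, lid_oblong, canister_oblong below 0.02 m/s and z of lid_square in the frame of canister_square between 0.065 and 0.071 m and horizontal distance between lid_square and canister_square below 0.01 m and z of lid_oblong in the frame of canister_oblong between 0.057 and 0.063 m and horizontal distance between lid_oblong and canister_oblong below 0.01 m); the robot touches nothing.
It fails at once if the round canister is pushed more than 40 mm from its place or tipped over (distance of canister_round from where it was at the start of the episode above 0.04 m or angle between canister_round's own z axis and vertical above 0.35 rad).
It fails at once if the square canister is pushed more than 40 mm from its place or tipped over (distance of canister_square from where it was at the start of the episode above 0.04 m or angle between canister_square's own z axis and vertical above 0.35 rad).
It fails at once if the oblong canister is pushed more than 40 mm from its place or tipped over (distance of canister_oblong from where it was at the start of the episode above 0.04 m or angle between canister_oblong's own z axis and vertical above 0.35 rad).
It also fails if it takes over 120 s, if anything falls off the work surface, if the arm or the gripper's body presses on something with over 40 N, if the wrist force passes 120 N, or if a joint passes its speed limit or range.

## Working session

There is one attempt and no reset: what is moved stays moved. The work goes in short steps, each a Python script; the robot and the scene stay as the last script left them, time stands still between calls to the robot, and variables do not carry over. Pictures are saved under pics/ and viewed, at most 14 in all, crops included, and the job is handed in when it is done.

```bash
mkdir -p pics; ls
python3 - <<'E'
from rig import robot
import cv2,numpy as np
np.set_printoptions(precision=4,suppress=True)
for n in("scene","top"):
    p,d=robot.grab_frame(n); cv2.imwrite(f"pics/{n}0.png",p[:,:,::-1]); np.savez(f"{n}0.npz",p=p,d=d); print(n,robot.camera_info(n))
print(robot.camera_info("wrist"),robot.read_t())
E
```

```text
pics
scene {'vfov': 43.4137957184076, 'cx': 313.35331009031086, 'cy': 234.36210165256426, 'view': array([[-0.8704, -0.4924, -0.0019,  0.5449],
       [-0.2632,  0.4685, -0.8433,  0.1252],
       [ 0.4161, -0.7335, -0.5374,  0.8643],
       [ 0.    ,  0.    ,  0.    ,  1.    ]])}
top {'vfov': 52.01305227787522, 'cx': 321.7849710346054, 'cy': 235.81343119892918, 'view': array([[ 0.0215, -0.9998,  0.0012,  0.115 ],
       [-0.9953, -0.0215, -0.0943,  0.5393],
       [ 0.0943,  0.0008, -0.9955,  0.8578],
       [ 0.    ,  0.    ,  0.    ,  1.    ]])}
{'vfov': 59.45651730614061, 'cx': 321.94960437078686, 'cy': 231.64262097271617, 'T_tool_cam': array([[-0.0007, -0.9696, -0.2448,  0.0653],
       [ 1.    , -0.0005, -0.0009,  0.0005],
       [ 0.0007, -0.2448,  0.9696, -0.1587],
       [ 0.    ,  0.    ,  0.    ,  1.    ]])} 0.1
```

View pics/scene0.png

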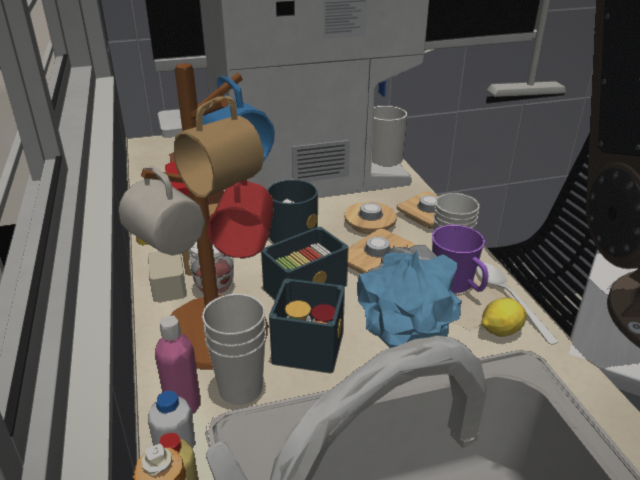

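View pics/top0.png

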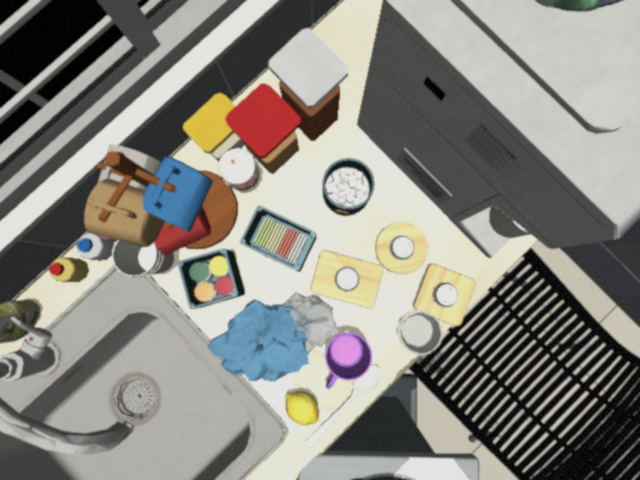

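The top view shows the canister mouths at about (348,187) round, (279,238) oblong and (212,278) square. The lid buttons are at about (402,247) round, (347,278) oblong and (446,293) square, and the mug tree stands left of the square canister at about (190,205). Next I'll turn these into world points.

```bash
cat > h.py <<'E'
import numpy as np,cv2
from rig import robot
np.set_printoptions(precision=4,suppress=True)
def K(n):
    c=robot.camera_info(n); f=240/np.tan(np.radians(c["vfov"]/2)); return c,f
def pose(n):   # camera-to-world
    c,f=K(n)
    if n=="wrist":
        T=np.eye(4);T[:3,:3]=robot.read_tcp_rot();T[:3,3]=robot.read_position();return T@c["T_tool_cam"]
    return np.linalg.inv(c["view"])
def cloud(n,d,T):
    c,f=K(n); v,u=np.mgrid[:480,:640]
    P=np.stack([(u-c["cx"])/f*d,(v-c["cy"])/f*d,d],-1)
    W=P@T[:3,:3].T+T[:3,3]; W[d==0]=np.nan; return W
def ray(n,uv,T):
    c,f=K(n); r=T[:3,:3]@np.array([(uv[0]-c["cx"])/f,(uv[1]-c["cy"])/f,1]); return T[:3,3],r
def onplane(n,uv,T,z):
    o,r=ray(n,uv,T); return o+r*(z-o[2])/r[2]
def tri(a,b):  # two (o,r) rays -> midpoint, gap
    (o1,r1),(o2,r2)=a,b; s=np.linalg.lstsq(np.c_[r1,-r2],o2-o1,rcond=None)[0]
    p,q=o1+s[0]*r1,o2+s[1]*r2; return (p+q)/2,np.linalg.norm(p-q)
E
cat > m.py <<'E'
from h import *
z=np.load("top0.npz");p,d=z["p"],z["d"];T=pose("top");W=cloud("top",d,T)
hsv=cv2.cvtColor(p,cv2.COLOR_RGB2HSV)
def rect(pts):
    (c,s,a)=cv2.minAreaRect((pts*1000).astype(np.float32)); return np.array(c)/1000,np.array(s),a
def near(uv,r): v,u=np.mgrid[:480,:640]; return np.hypot(u-uv[0],v-uv[1])<r
for nm,uv,h in(("round",(348,187),.088),("square",(212,278),.080),("oblong",(279,238),.072)):
    R=near(uv,50); Z=W[...,2]; m=R&(Z>h-.012)&(Z<h+.012)
    k=cv2.connectedComponentsWithStats(m.astype(np.uint8)); 
    i=1+np.argmax(k[2][1:,4]); mm=k[1]==i; print("can",nm,"n",mm.sum(),"z",np.nanmedian(Z[mm]),rect(W[mm][:,:2]))
for nm,uv in(("round",(402,247)),("square",(446,293)),("oblong",(347,278))):
    R=near(uv,50);Z=W[...,2]
    wood=R&(hsv[...,1]>70)&(hsv[...,0]>8)&(hsv[...,0]<30)&(hsv[...,2]>100)&(Z>.01)&(Z<.045)
    wood=cv2.morphologyEx(wood.astype(np.uint8),cv2.MORPH_OPEN,np.ones((3,3)))
    k=cv2.connectedComponentsWithStats(wood);mm=k[1]==1+np.argmax(k[2][1:,4])
    print("lid",nm,mm.sum(),"z",np.nanmedian(Z[mm]),rect(W[mm][:,:2]))
    b=near(uv,20)&(hsv[...,1]<50)&(Z>.02); print("   button z",np.nanmedian(Z[b]),rect(W[b][:,:2]),np.mean(np.argwhere(b),0)[::-1])
Z=W[...,2]
H=np.clip(np.nan_to_num(Z)/.4,0,1)*255
im=cv2.applyColorMap(H.astype(np.uint8),cv2.COLORMAP_JET)
cv2.imwrite("pics/h.png",im)
# obstacles: heights grid
for x in np.arange(.9,.2,-.03):
    print("%.2f"%x,*["%3d"%(1000*np.nanmax(np.r_[Z[(abs(W[...,0]-x)<.015)&(abs(W[...,1]-y)<.015)],-.001])) for y in np.arange(.42,-.4,-.03)])
print(np.arange(.42,-.4,-.03))
E
python3 m.py
```

```text
can round n 503 z 0.08769285303782459 (array([0.6212, 0.0851]), array([87.0526, 86.1617]), 1.2185039520263672)
can square n 691 z 0.07970822286764645 (array([0.457 , 0.3169]), array([84.2149, 85.0372]), 17.606679916381836)
can oblong n 624 z 0.07206363346749811 (array([0.5284, 0.2024]), array([112.2578,  73.9886]), 65.50606536865234)
lid round 1101 z 0.020764750413340916 (array([ 0.508 , -0.0186]), array([68.2167, 91.4066]), 11.293143272399902)
   button z 0.03433959375138074 (array([ 0.5191, -0.0173]), array([41.6982, 41.6811]), 1.0983487367630005) [401.5509 247.2832]
lid square 1014 z 0.02086402854574454 (array([ 0.4427, -0.0831]), array([65.2276, 86.7185]), 69.55902862548828)
   button z 0.034333069022529195 (array([ 0.4367, -0.0952]), array([40.8311, 43.6718]), 0.9658972024917603) [444.9245 294.3732]
lid oblong 1248 z 0.02064054161133383 (array([0.4651, 0.0798]), array([115.8501,  70.1662]), 75.351806640625)
   button z 0.034158224763651546 (array([0.4614, 0.0808]), array([41.0519, 41.2987]), 1.1099562644958496) [346.5219 278.4825]
0.90  -1  -1  -1  -1  -1 179 174 173 151  -1   3
[... 2231 characters left out ...]
  85   5  74  72  -1  -1  -1  -1  -1  -1  -1  -1  -1  -1  -1
0.30  -1  -1   9  11  79  92 107 105  97  97  84  85  86  15   5   5  -1  -1  -1  -1  -1  -1  -1  -1  -1  -1  -1  -1
0.27  -1  -1  -1   8  12   9  10   4  42  48  67   4  16  12   4  -1  -1  -1  -1  -1  -1  -1  -1  -1  -1  -1  -1  -1
0.24 194  -1  -1  -1  10  11   9  11  53  55  45  18  19   6  -1  -1  -1  -1  -1  -1  -1  -1  -1  -1  -1  -1  -1  -1
0.21 197  -1  -1  -1  -1   7  10  10  46  49  40  17   4  -1  -1  -1  -1  -1  -1  -1  -1  -1  -1  -1  -1  -1  -1  -1
[ 0.42  0.39  0.36  0.33  0.3   0.27  0.24  0.21  0.18  0.15  0.12  0.09
  0.06  0.03  0.   -0.03 -0.06 -0.09 -0.12 -0.15 -0.18 -0.21 -0.24 -0.27
 -0.3  -0.33 -0.36 -0.39]
```

```bash
cat > m2.py <<'E'
from h import *
from m import rect,near
z=np.load("top0.npz");W=cloud("top",z["d"],pose("top"));Z=W[...,2]
hsv=cv2.cvtColor(z["p"],cv2.COLOR_RGB2HSV)
for nm,uv in(("round",(402,247)),("square",(446,293)),("oblong",(347,278))):
    m=(near(uv,60)&(Z>.014)&(Z<.027)&(hsv[...,1]>40)&(hsv[...,0]<35)).astype(np.uint8)
    k=cv2.connectedComponentsWithStats(cv2.morphologyEx(m,cv2.MORPH_OPEN,np.ones((3,3))));mm=k[1]==1+np.argmax(k[2][1:,4])
    print(nm,mm.sum(),np.nanmedian(Z[mm]),rect(W[mm][:,:2]))
s=np.load("scene0.npz");W2=cloud("scene",s["d"],pose("scene"))
A=np.r_[W.reshape(-1,3),W2.reshape(-1,3)];A=A[np.isfinite(A[:,0])]
# scene/top agreement at canister rims
for nm,c in(("round",(.621,.085)),("square",(.457,.317)),("oblong",(.528,.202))):
    P=W2.reshape(-1,3); P=P[(np.hypot(P[:,0]-c[0],P[:,1]-c[1])<.07)&(P[:,2]<.12)]; print("scene",nm,np.percentile(P[:,2],[95,98]))
T={"cR":(.621,.085,.098),"lR":(.519,-.017,.022),"cS":(.457,.317,.09),"lS":(.437,-.095,.022),"cO":(.528,.202,.082),"lO":(.461,.081,.022)}
for n,(x,y,t) in T.items():
    out=[]
    P=A[(A[:,2]>t+.055)&(A[:,2]<t+.3)&(np.hypot(A[:,0]-x,A[:,1]-y)<.25)&~((A[:,0]<.3)&(A[:,1]<-.2))]
    for a in range(-180,180,15):
        c,s_=np.cos(np.radians(a)),np.sin(np.radians(a)); X=np.array([c,s_]);Y=np.array([s_,-c])
        q=P[:,:2]-[x,y]; u=q@X;v=q@Y
        hx=np.where((P[:,2]>t+.12)&(u>0),.085,.039)
        g=np.maximum(abs(u)-hx,abs(v)-.0965).min()*1000 if len(P) else 999
        R=np.c_[[c,s_,0],[s_,-c,0],[0,0,-1]]
        ok=robot.ik([x,y,t],R) is not None and robot.ik([x,y,t+.12],R) is not None
        out.append(f"{a}:{g:.0f}{'' if ok else 'X'}")
    print(n,*out)
E
python3 m2.py | grep -v "^0\.\|^can\|^lid\|button"
```

```text
[ 0.42  0.39  0.36  0.33  0.3   0.27  0.24  0.21  0.18  0.15  0.12  0.09
  0.06  0.03  0.   -0.03 -0.06 -0.09 -0.12 -0.15 -0.18 -0.21 -0.24 -0.27
 -0.3  -0.33 -0.36 -0.39]
round 1663 0.02074371855238799 (array([ 0.5194, -0.0159]), array([92.3228, 92.3694]), 0.9866600036621094)
square 2024 0.020906557654624847 (array([ 0.4377, -0.0943]), array([91.0651, 90.2726]), 69.77200317382812)
oblong 2437 0.02062407896724905 (array([0.4618, 0.0809]), array([117.5382,  80.0434]), 75.74908447265625)
scene round [0.0879 0.089 ]
scene square [0.0801 0.081 ]
scene oblong [0.0725 0.0733]
cR -180:1 -165:-6 -150:-6 -135:-4 -120:-15 -105:-23 -90:-23 -75:-19 -60:-9 -45:6 -30:-8 -15:-20 0:-24 15:-22 30:-16 45:-4 60:-9 75:-5 90:1 105:4 120:7X 135:6 150:4 165:7
lR -180:1 -165:-6 -150:-6 -135:-3 -120:-15 -105:-22 -90:-24 -75:-19 -60:-9 -45:3 -30:-9 -15:-19 0:-23 15:-22 30:-16 45:-3 60:-6 75:-7 90:-1 105:-1X 120:-1 135:3 150:-1 165:0
cS -180:-9 -165:-1 -150:-3 -135:-17 -120:-32 -105:-39 -90:-43 -75:-50 -60:-50 -45:-55 -30:-56 -15:-59 0:-52 15:-44 30:-49 45:-48 60:-55 75:-56 90:-58 105:-56 120:-51 135:-46 150:-32X 165:-20
lS -180:25 -165:3 -150:-3 -135:0 -120:-4 -105:-15 -90:-20 -75:-16 -60:-7 -45:11 -30:7 -15:-3 0:-20 15:-19 30:-13 45:0 60:-4 75:-2 90:2 105:14X 120:29 135:57 150:53 165:43
cO -180:-19 -165:-15 -150:-7 -135:14 -120:26 -105:12 -90:20 -75:10 -60:-8 -45:-20 -30:-20 -15:-22 0:-32 15:-36 30:-34 45:-28 60:-14 75:-10 90:-21 105:-34 120:-36 135:-33X 150:-25 165:-20
lO -180:11 -165:-6 -150:-22 -135:-20 -120:-17 -105:-15 -90:-9 -75:-12 -60:-7 -45:11 -30:31 -15:25 0:11 15:-6 30:-22 45:-20 60:-17 75:-15 90:-9 105:-12 120:-7X 135:11 150:31 165:25
```

```bash
cat > m3.py <<'E'
from m2 import A,T,np,robot
print("=====")
def clr(n,a,t=None,dx=0,dz=.063,w=.085):
    x,y,t0=T[n]; t=t or t0
    c,s_=np.cos(np.radians(a)),np.sin(np.radians(a)); X=np.array([c,s_]);Y=np.array([s_,-c]); 
    P=A[(A[:,2]>t+dz)&(A[:,2]<t+.3)&(np.hypot(A[:,0]-x,A[:,1]-y)<.25)&~((A[:,0]<.3)&(A[:,1]<-.2))]
    q=P[:,:2]-[x,y]-dx*X; u=q@X;v=q@Y
    hx=np.where((P[:,2]>t+.12)&(u>0),w,.039)
    g=np.maximum(abs(u)-hx,abs(v)-.0965);i=g.argmin(); return g[i]*1000,P[i]
if __name__=="__main__":
  for n in T:
    print(n,*["%d:%.0f"%(a,clr(n,a)[0]) for a in range(-180,180,5) if clr(n,a)[0]>-2])
  for a in range(-180,-140,4): print(a,*clr("cS",a))
  for z in(.15,.2,.25,.3):
    P=A[(A[:,2]>z)&(A[:,2]<z+.05)&(np.hypot(A[:,0]-.457,A[:,1]-.317)<.12)]; q=P[:,:2]-[.457,.317]; an=np.degrees(np.arctan2(q[:,1],q[:,0]))//20*20
    print(z,{int(k):int(1000*np.hypot(*q[an==k].T).min()) for k in np.unique(an)})
E
python3 m3.py | sed -n '/=====/,$p'
```

```text
=====
cR -180:1 -50:3 -45:6 -40:1 85:-2 90:1 95:3 100:2 105:4 110:7 115:6 120:7 125:9 130:8 135:6 140:3 145:2 150:4 155:9 160:6 165:7 170:6 175:3
lR -180:1 -50:1 -45:3 -40:3 90:-1 95:2 100:4 105:-1 110:-1 115:-2 120:-1 125:1 130:3 135:3 140:3 145:0 150:-1 165:1 170:4 175:3
cS -165:-1 -160:1 -155:1
lS -180:25 -175:18 -170:11 -165:3 -145:-2 -140:-0 -135:0 -130:-1 -125:-2 -50:3 -45:11 -40:11 -35:10 -30:7 -25:5 -20:1 45:0 50:-1 55:-2 75:-2 80:-1 85:1 90:2 95:5 100:9 105:14 110:17 115:22 120:29 125:38 130:45 135:57 140:57 145:56 150:53 155:51 160:47 165:43 170:38 175:32
cO -145:0 -140:8 -135:14 -130:21 -125:27 -120:26 -115:19 -110:14 -105:12 -100:13 -95:17 -90:20 -85:21 -80:16 -75:10 -70:4 -65:-2
lO -180:15 -175:9 -170:5 -165:4 -70:0 -65:7 -60:10 -55:12 -50:16 -45:22 -40:32 -35:39 -30:43 -25:46 -20:45 -15:40 -10:32 -5:24 0:15 5:9 10:5 15:4 110:0 115:7 120:10 125:12 130:16 135:22 140:32 145:39 150:43 155:46 160:45 165:40 170:32 175:24
-180 -9.433479220709103 [0.4866 0.3534 0.192 ]
-176 -6.968228292257433 [0.4866 0.3534 0.192 ]
-172 -4.659032935743469 [0.4866 0.3534 0.192 ]
-168 -2.517143318824605 [0.4866 0.3534 0.192 ]
-164 -0.5529945124125024 [0.4866 0.3534 0.192 ]
-160 1.2238443479435506 [0.4866 0.3534 0.192 ]
-156 1.3487124853893417 [0.5107 0.2955 0.2969]
-152 -1.646128934769321 [0.5107 0.2955 0.2969]
-148 -4.822954659959813 [0.5107 0.2955 0.2969]
-144 -8.24740051225433 [0.5124 0.293  0.2944]
0.15 {-40: 65, -20: 49, 0: 43, 20: 43, 40: 44}
0.2 {-40: 66, -20: 48, 0: 44, 20: 43, 40: 45}
0.25 {-40: 57, -20: 58, 0: 61, 20: 45, 40: 46, 60: 88}
0.3 {-40: 58, -20: 58, 0: 60, 20: 47, 40: 48, 60: 94}
```

```bash
python3 -c "
import cv2
p=cv2.imread('pics/scene0.png');cv2.imwrite('pics/c.png',cv2.resize(p[60:420,110:390],None,fx=1.66,fy=1.66,interpolation=2))"
```

```text
(no output)
```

View pics/c.png

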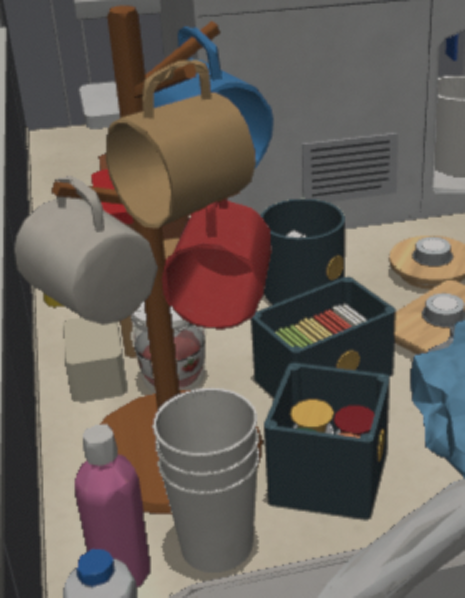

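The crop shows the red and beige mugs hanging beside the square canister, about 43 mm from its centre. There I'll use tool yaw −158° with the grip shifted about 6 mm. I'll start with the square lid and check it with the wrist camera while hovering.

```bash
cat > act.py <<'E'
from h import *
def R(a):
    c,s=np.cos(np.radians(a)),np.sin(np.radians(a)); return np.c_[[c,s,0],[s,-c,0],[0,0,-1]]
def look(xy,z,size,save=None,rad=.075):
    """wrist view: rect of points near xy within 6 mm of plane z (largest component)"""
    T=pose("wrist");p,d=robot.grab_frame("wrist");W=cloud("wrist",d,T)
    if save: cv2.imwrite(save,p[:,:,::-1])
    Z=W[...,2];m=(np.hypot(W[...,0]-xy[0],W[...,1]-xy[1])<rad)&(abs(Z-z)<.006)
    k=cv2.connectedComponentsWithStats(m.astype(np.uint8));mm=k[1]==1+np.argmax(k[2][1:,4])
    c,s,a=cv2.minAreaRect((W[mm][:,:2]*1000).astype(np.float32))
    print("look",np.array(c)/1000,"size",np.array(s),"ang",round(a,1),"z",round(float(np.median(Z[mm])),4),"want",size,z,flush=True)
    return np.array(c)/1000,a
def st(m): print(m,robot.read_position(),"F",robot.read_force(),"w",round(robot.read_grip_width()*88,1),"t",round(robot.read_t(),1),flush=True)
E
python3 - <<'E'
from act import *
st("start")
robot.move_gripper(.75)
robot.goto([.27,-.42,.25],R(164.2)); st("a")
robot.servo_line([.425,-.095,.23],R(164.2)); st("b")
look((.437,-.095),.034,38,"pics/w1.png",.03)
look((.437,-.095),.020,90,rad=.08)
look((.519,-.017),.034,38,None,.03)
print(robot.read_qpos())
E
```

```text
start [ 0.2538 -0.625   0.2257] F [ 0.1783  0.9888 -0.2893] w 87.7 t 0.1
a [ 0.2704 -0.4205  0.2504] F [ 0.2751 -0.9232 -0.4356] w 65.9 t 1.6
b [ 0.4248 -0.0953  0.23  ] F [-0.3763 -0.433  -0.9993] w 65.9 t 4.2
look [ 0.4371 -0.0948] size [37.1118 37.1757] ang 3.0 z 0.0347 want 38 0.034
look [ 0.4378 -0.0948] size [90.195  90.5758] ang 69.4 z 0.0206 want 90 0.02
look [ 0.5085 -0.0126] size [35.809  13.8582] ang 68.6 z 0.0342 want 38 0.034
[  13.5      -2.9799  -27.3815    0.0004  -65.596  -119.325 ]
```

View pics/w1.png

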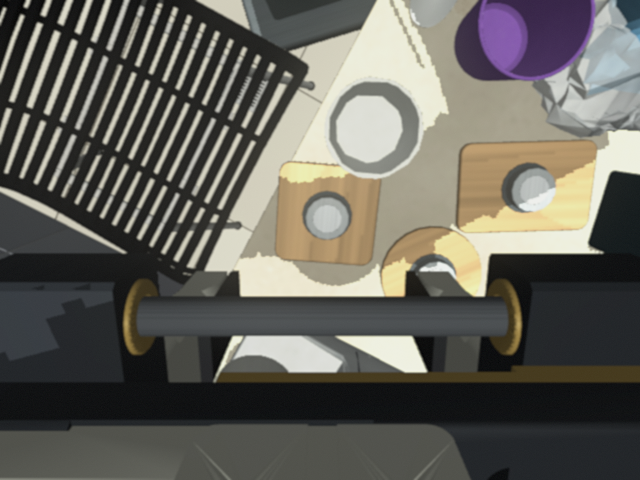

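Run:
```python
from act import *
a=164.0; X=R(a)[:,0]; c=np.r_[.4376,-.0948,0]+.006*X
robot.servo_line(c+[0,0,.10],R(a)); robot.servo_line(c+[0,0,.0235],speed=.06); st("down")
robot.move_gripper(.3); st("grip"); print(robot.read_finger_force())
robot.servo_line(c+[0,0,.06],speed=.06); st("lift"); robot.servo_line(c+[0,0,.2]); 
# hover back from the square canister, then look
b=-158; Xb=R(b)[:,0]; s=np.r_[.457,.3169,0]
robot.servo_line([.40,.10,.22],R(-178)); robot.servo_line(s+.10*Xb+[0,0,.22],R(b)); st("hover")
look(s,.080,84,"pics/w2.png")
```

```text
down [ 0.4321 -0.0931  0.0238] F [ 0.0851 -0.0148  0.8077] w 65.8 t 6.8
grip [ 0.4319 -0.0931  0.0236] F [0.2396 0.1737 1.5735] w 37.0 t 7.4
30.00023066997528
lift [ 0.433  -0.0931  0.0604] F [ 6.1629 -2.1785 -0.9263] w 37.2 t 8.1
hover [0.3643 0.2788 0.22  ] F [ 0.1234 -0.5836 -1.5735] w 37.2 t 12.0Traceback (most recent call last):
  File "<stdin>", line 9, in <module>
  File "act.py", line 9, in look
    k=cv2.connectedComponentsWithStats(m.astype(np.uint8));mm=k[1]==1+np.argmax(k[2][1:,4])
                                                                      ~~~~~~~~~^^^^^^^^^^^^
    return _wrapfunc(a, 'argmax', axis=axis, out=out, **kwds)
    return bound(*args, **kwds)
ValueError: attempt to get argmax of an empty sequence
```

View pics/w2.png

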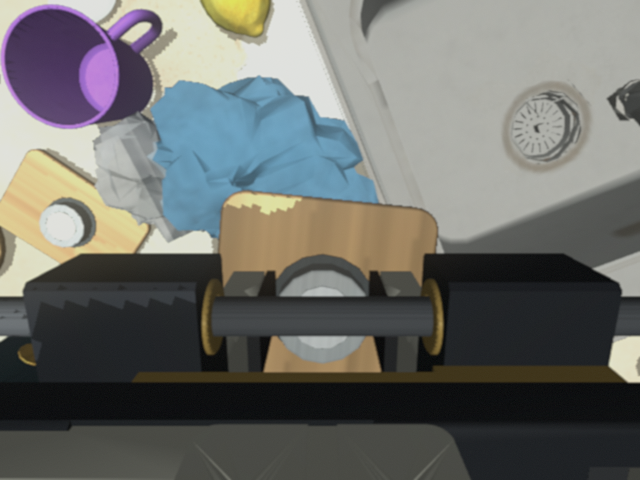

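The lid hangs level in the grip, with the button at about (322,300). The gripper hides the canister from the wrist camera, so I'll cross-check the rims in the start picture from the scene camera.

Run:
```python
from h import *
s=np.load("scene0.npz");W=cloud("scene",s["d"],pose("scene"));Z=W[...,2]
for nm,c,h in(("round",(.6212,.0851),.088),("square",(.457,.317),.08),("oblong",(.5284,.2024),.072)):
    m=(np.hypot(W[...,0]-c[0],W[...,1]-c[1])<.075)&(abs(Z-h)<.003)
    k=cv2.connectedComponentsWithStats(m.astype(np.uint8));mm=k[1]==1+np.argmax(k[2][1:,4])
    print(nm,mm.sum(),cv2.minAreaRect((W[mm][:,:2]*1000).astype(np.float32)))
t=np.load("top0.npz");W=cloud("top",t["d"],pose("top"));Z=W[...,2]
for nm,c,h in(("round",(.6212,.0851),.088),("square",(.457,.317),.08),("oblong",(.5284,.2024),.072)):
    m=(np.hypot(W[...,0]-c[0],W[...,1]-c[1])<.075)&(abs(Z-h)<.004)
    k=cv2.connectedComponentsWithStats(m.astype(np.uint8));mm=k[1]==1+np.argmax(k[2][1:,4])
    print(nm,mm.sum(),cv2.minAreaRect((W[mm][:,:2]*1000).astype(np.float32)))
```

```text
round 306 ((617.4906616210938, 83.93852996826172), (82.4819564819336, 90.06261444091797), 48.925209045410156)
square 821 ((455.0681457519531, 317.20611572265625), (84.65765380859375, 87.88688659667969), 17.989307403564453)
oblong 704 ((526.48388671875, 202.27117919921875), (115.39282989501953, 77.96080780029297), 66.29589080810547)
round 406 ((621.2944946289062, 84.93853759765625), (86.0738754272461, 86.4703598022461), 3.2136576175689697)
square 565 ((456.96661376953125, 316.85968017578125), (84.20285034179688, 85.03622436523438), 17.620174407958984)
oblong 552 ((528.3939819335938, 202.36044311523438), (112.19763946533203, 74.01969909667969), 65.44239044189453)
```

Run:
```python
from act import *
b=-157.9; X=R(b)[:,0]; s=np.r_[.4567,.3169,0]; c=s+.006*X
robot.servo_line(c+.1*X+[0,0,.15],R(b)); robot.servo_line(c+[0,0,.15],speed=.08); st("over")
robot.servo_line(c+[0,0,.106],speed=.05); st("at rim")
for z in(.103,.100,.097,.0945,.0925):
    robot.servo_line(c+[0,0,z],speed=.03); st(z)
    if abs(robot.read_force()[2])>8: print("stop");break
```

```text
over [0.4508 0.3145 0.1502] F [-1.6184 -1.2686 -0.9417] w 36.9 t 14.1
at rim [0.4513 0.3148 0.1063] F [-0.9905 -0.4459 -0.2555] w 36.9 t 15.1
0.103 [0.4511 0.3146 0.103 ] F [-0.0651 -0.1882 -1.0352] w 36.8 t 15.4
0.1 [0.451  0.3145 0.0998] F [ 0.9924  0.7477 -0.7634] w 37.1 t 15.6
0.097 [0.4514 0.3149 0.0971] F [ 0.5735 -0.8504  0.3763] w 36.9 t 15.9
0.0945 [0.4516 0.3149 0.0949] F [ 1.1537 -0.4851  4.129 ] w 37.3 t 16.1
0.0925 [0.4518 0.315  0.0944] F [-3.1055 -2.8015 18.5007] w 36.8 t 16.4
stop
```

Run:
```python
from act import *
p,d=robot.grab_frame("scene");W=cloud("scene",d,pose("scene"));Z=W[...,2]
m=(np.hypot(W[...,0]-.457,W[...,1]-.317)<.07)
v,u=np.argwhere(m&(Z>.06)&(Z<.12)).T
print(u.min(),u.max(),v.min(),v.max())
cv2.imwrite("pics/s2.png",cv2.resize(p[120:390,130:470,::-1],None,fx=2.2,fy=2.2,interpolation=2))
```

```text
264 344 279 339
```

View pics/s2.png

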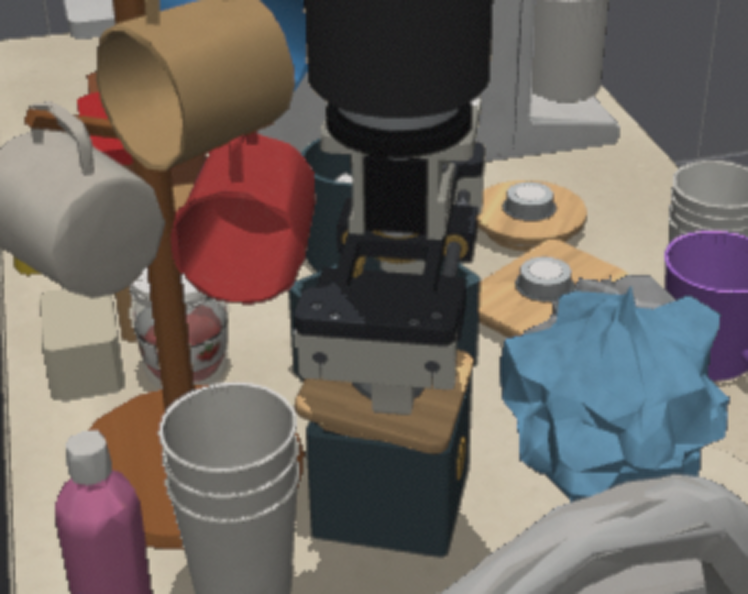

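The lid's plug is most of the way in, and the flange edge sits slightly off at the left (300,400). I'll release it, back off and look.

Run:
```python
from act import *
b=-157.9; X=R(b)[:,0]; c=np.r_[.4567,.3169,0]+.006*X
robot.servo_line(c+[0,0,.0945],speed=.03); robot.move_gripper(.62); st("open")
robot.servo_line(c+[0,0,.15],speed=.08); robot.servo_line(c+.12*X+[0,0,.2]); robot.servo_line([.33,.15,.25])
st("back")
for n in("top","scene"):
    p,d=robot.grab_frame(n);W=cloud(n,d,pose(n));Z=W[...,2]
    m=(np.hypot(W[...,0]-.457,W[...,1]-.317)<.072)&(Z>.074)&(Z<.096)
    k=cv2.connectedComponentsWithStats(m.astype(np.uint8));mm=k[1]==1+np.argmax(k[2][1:,4]);P=W[mm]
    hs=cv2.cvtColor(p,cv2.COLOR_RGB2HSV)
    wd=mm&(hs[...,1]>70)&(Z>.083)
    Q=W[wd]; co=np.linalg.lstsq(np.c_[Q[:,:2]-[.457,.317],np.ones(len(Q))],Q[:,2],rcond=None)[0]
    print(n,"plane",co,"rect",cv2.minAreaRect((Q[:,:2]*1000).astype(np.float32)))
    bt=(np.hypot(W[...,0]-.457,W[...,1]-.317)<.04)&(Z>.097)&(Z<.112); print("button",np.median(W[bt],0),bt.sum())
    v,u=np.argwhere(mm).mean(0).astype(int); cv2.imwrite(f"pics/{n}3.png",cv2.resize(p[v-60:v+60,u-60:u+60,::-1],None,fx=4,fy=4,interpolation=2))
a=[cv2.imread(f"pics/{n}3.png")[:,:380] for n in("top","scene")]; cv2.imwrite("pics/c3.png",np.hstack(a))
```

```text
open [0.4514 0.3154 0.0949] F [-1.9933  0.8361  7.3503] w 54.5 t 17.2
back [0.3301 0.1503 0.2497] F [-0.3018 -0.5421  0.8435] w 54.5 t 20.1
top plane [0.128  0.0399 0.0941] rect ((444.8408203125, 312.836669921875), (59.844051361083984, 89.70403289794922), 17.371551513671875)
button [0.4696 0.3196 0.1012] 912
scene plane [0.1178 0.0198 0.094 ] rect ((454.5115966796875, 317.93011474609375), (84.7409439086914, 92.63300323486328), 15.95390510559082)
button [0.4656 0.325  0.1007] 1071
```

View pics/c3.png

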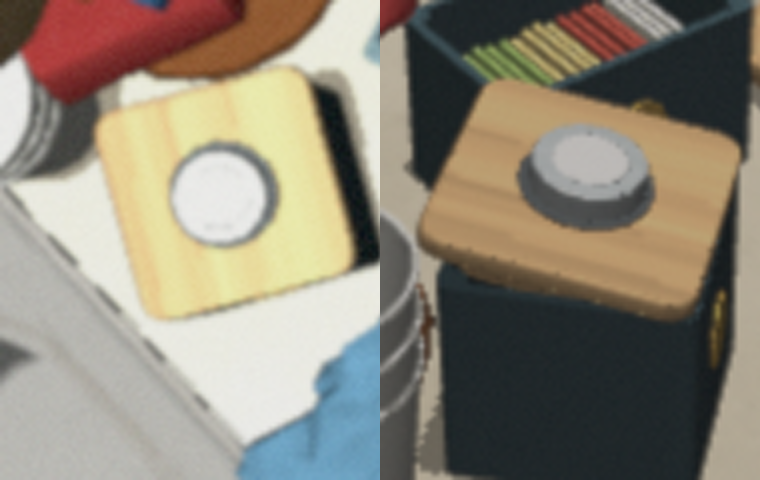

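```bash
cat > chk.py <<'E'
from act import *
def chk(xy,h,rad=.08,names=("top","scene")):
  """h = seated flange top height"""
  for n in names:
    p,d=robot.grab_frame(n);W=cloud(n,d,pose(n));Z=W[...,2];hs=cv2.cvtColor(p,cv2.COLOR_RGB2HSV)
    near=np.hypot(W[...,0]-xy[0],W[...,1]-xy[1])<rad
    wood=near&(hs[...,1]>45)&(hs[...,0]<32)&(hs[...,2]>60)&(Z>h-.012)&(Z<h+.02)
    k=cv2.connectedComponentsWithStats(wood.astype(np.uint8));mm=k[1]==1+np.argmax(k[2][1:,4]);Q=W[mm]
    co=np.linalg.lstsq(np.c_[Q[:,:2]-xy,np.ones(len(Q))],Q[:,2],rcond=None)[0]
    res=Q[:,2]-np.c_[Q[:,:2]-xy,np.ones(len(Q))]@co; g=Q[abs(res)<.003]
    print(n,"lid plane",co,"rect",*[np.round(x,1) for x in cv2.minAreaRect((g[:,:2]*1000).astype(np.float32))])
    dz=W@np.r_[-co[:2],1]-(co[2]-co[:2]@xy)
    b=near&(hs[...,1]<45)&(dz>.002)&(dz<.02);k=cv2.connectedComponentsWithStats(b.astype(np.uint8))
    if k[0]>1:
        mm=k[1]==1+np.argmax(k[2][1:,4]);print("  button proud",np.percentile(dz[mm],[50,80]),"rect",*[np.round(x,1) for x in cv2.minAreaRect((W[mm&(dz>np.median(dz[mm])-.002)][:,:2]*1000).astype(np.float32))])
    dark=near&(hs[...,2]<70)&(Z>.04)&(Z<h-.004); 
    if dark.sum()>20: print("  canister visible pts x,y range",np.nanpercentile(W[dark][:,:2],[1,99],axis=0).ravel(),"zmax",np.percentile(W[dark][:,2],99))
E
python3 - <<'E'
from chk import *
chk(np.r_[.457,.317],.088)
E
```

```text
top lid plane [0.1451 0.0451 0.0946] rect [458.7 317.6] [88.9 90.2] 16.1
  button proud [0.0106 0.0119] rect [458.  316.8] [35.5 36.7] 1.3
  canister visible pts x,y range [0.4307 0.2652 0.5027 0.2879] zmax 0.06885795045169735
scene lid plane [0.1463 0.0215 0.0947] rect [456.7 319. ] [89.5 92.4] 15.9
  button proud [0.0106 0.0117] rect [454.9 318.3] [36.1 37.6] 25.1
  canister visible pts x,y range [0.4038 0.2786 0.4819 0.3684] zmax 0.08146631229869697
```

The lid is centred but tilted about 8.5°, with the far side hung up on the rim. The plug sits about 4.5 mm too far in +x, probably dragged by the cup during lifting. I'll regrip, shift it towards the robot and lower again.

Run:
```python
from act import *
from chk import chk
b=-157.9; X=R(b)[:,0]; c=np.r_[.4583,.317,0]+.006*X
robot.servo_line(c+.12*X+[0,0,.2],R(b)); robot.servo_line(c+.06*X+[0,0,.15]); robot.servo_line(c+[0,0,.15],speed=.08)
robot.servo_line(c+[0,0,.0985],speed=.04); st("down")
robot.move_gripper(.3); st("grip")
robot.servo_line(c+[0,0,.105],speed=.04)
g=c+.0045*X
robot.servo_line(g+[0,0,.105],speed=.03); st("shift")
for z in(.102,.100,.098,.096,.094,.092,.0905):
    robot.servo_line(g+[0,0,z],speed=.03); st(z)
    if robot.read_force()[2]>15: print("stop");break
robot.move_gripper(.62); st("open")
robot.servo_line(c+[0,0,.15],speed=.08); robot.servo_line(c+.12*X+[0,0,.2]); robot.servo_line([.33,.15,.25])
chk(np.r_[.457,.317],.088)
```

```text
down [0.4529 0.3149 0.0988] F [-0.4147  0.2709 -0.0699] w 55.2 t 24.4
grip [0.4528 0.3148 0.0986] F [ 0.1621 -0.3907  2.6387] w 36.8 t 24.8
shift [0.4483 0.3129 0.1049] F [ 0.4247 -0.4747 -1.3704] w 36.8 t 25.4
0.102 [0.4485 0.3129 0.1017] F [-0.3463 -0.2661 -0.2125] w 36.6 t 25.7
0.1 [0.4485 0.313  0.0998] F [ 0.4399 -0.2117 -0.9416] w 36.8 t 25.9
0.098 [0.4485 0.313  0.0978] F [ 0.1589 -0.1948 -0.7456] w 36.6 t 26.2
0.096 [0.4488 0.3132 0.0961] F [-0.4289  0.3932  1.8005] w 36.9 t 26.4
0.094 [0.4491 0.3135 0.0944] F [1.6091 0.567  3.2271] w 36.8 t 26.7
0.092 [0.4489 0.3133 0.0922] F [ 2.8835 -0.1314  3.7069] w 36.5 t 26.9
0.0905 [0.4486 0.3132 0.0905] F [1.5927 1.5294 4.2504] w 36.9 t 27.2
open [0.4484 0.3129 0.0904] F [ 0.6441 -0.442   0.2465] w 54.4 t 27.7
top lid plane [0.0008 0.0007 0.0883] rect [453.7 315.1] [89.6 90.2] 16.3
  button proud [0.0087 0.0102] rect [453.7 315. ] [36.4 36.3] 64.4
  canister visible pts x,y range [0.4314 0.2652 0.5027 0.2874] zmax 0.056673201704328276
scene lid plane [ 0.006  -0.0139  0.0882] rect [451.7 315.9] [90.4 92.2] 15.5
  button proud [0.0089 0.0098] rect [451.3 317. ] [35.8 36.9] 30.5
  canister visible pts x,y range [0.4037 0.2616 0.4807 0.3686] zmax 0.08172245046262264
```

Seated flat: flange top 0.0883 m, against 0.088 m nominal. Now I'll push the button.

```bash
cat > push.py <<'E'
from act import *
def push(c,top0,zend):
    """c: xy0 of button; fingers shut, orientation kept; top0 safe height, zend = bottomed button top"""
    robot.servo_line(c+[0,0,top0],speed=.08)
    z=zend+.012
    while z>zend-.006:
        robot.servo_line(c+[0,0,z],speed=.03); f=robot.read_force()[2]
        print("%.4f %.4f %.1f"%(z,robot.read_position()[2],f),flush=True)
        if f>22: break
        z-=.0015
    robot.servo_line(c+[0,0,top0],speed=.08)
E
python3 - <<'E'
from push import *
from chk import chk
b=-157.9; X=R(b)[:,0]; c=np.r_[.4537,.3151,0]+.004*X
robot.move_gripper(0)
robot.servo_line(c+.12*X+[0,0,.2],R(b)); robot.servo_line(c+.06*X+[0,0,.15])
push(c,.13,.092)
robot.servo_line(c+.12*X+[0,0,.2]); robot.servo_line([.33,.15,.25]); st("back")
chk(np.r_[.457,.317],.088)
E
```

```text
0.1040 0.1041 -1.5
0.1025 0.1025 -0.9
0.1010 0.1009 -0.3
0.0995 0.0994 0.0
0.0980 0.0979 0.2
0.0965 0.0965 0.4
0.0950 0.0950 2.5
0.0935 0.0934 1.5
0.0920 0.0923 5.7
0.0905 0.0921 17.2
0.0890 0.0920 30.3
back [0.3301 0.1503 0.2497] F [ 0.1327  0.4313 -0.2199] w 0.3 t 40.7
top lid plane [-0.0004 -0.0001  0.0883] rect [453.7 315.1] [89.7 90.3] 16.3
  button proud [0.0043 0.0054] rect [453.3 313.9] [39.3 39.5] 2.7
  canister visible pts x,y range [0.4313 0.2656 0.5027 0.2871] zmax 0.05585780210527038
scene lid plane [ 0.0072 -0.0141  0.0882] rect [451.6 316.4] [90.4 91.9] 15.9
  button proud [0.0042 0.005 ] rect [451.4 316. ] [37.6 39.4] 8.2
  canister visible pts x,y range [0.4037 0.2819 0.4806 0.3685] zmax 0.08107355045170116
```

Run:
```python
from act import *
from chk import chk
a=-62.5; X=R(a)[:,0]
robot.goto(np.r_[.462,.081,.23],R(a)); robot.move_gripper(.68); st("hover")
b0,_=look((.462,.081),.034,38,None,.03)
lc,ang=look((.462,.081),.020,"118x80",rad=.075)
c=np.r_[(b0+[.4618,.0809])/2,0] if np.hypot(*(b0-[.4618,.0809]))<.004 else np.r_[.4618,.0809,0]
robot.servo_line(c+[0,0,.08]); robot.servo_line(c+[0,0,.0235],speed=.06); st("down")
robot.move_gripper(.3); st("grip")
for z in(.04,.07): robot.servo_line(c+[0,0,z],speed=.06); st("lift")
robot.servo_line(c+[0,0,.2])
b=a-10.3; s=np.r_[.5282,.2024,0]
robot.servo_line(s+[0,0,.17],R(b)); st("over")
chk(np.r_[.5282,.2024],.166,names=("scene",))
```

```text
hover [0.462 0.081 0.23 ] F [-0.2687  0.1206  0.7005] w 59.8 t 43.6
look [0.4622 0.0811] size [36.0773 37.3663] ang 26.7 z 0.0346 want 38 0.034
look [0.4623 0.0813] size [118.1253  80.0936] ang 75.7 z 0.0204 want 118x80 0.02
down [0.4623 0.0811 0.0238] F [-0.4027 -0.1975  0.0071] w 59.5 t 46.0
grip [0.4621 0.081  0.0237] F [-2.0758  0.1479  2.5631] w 37.3 t 46.5
lift [0.4623 0.0812 0.0405] F [-0.2727  0.5586 -1.2137] w 37.2 t 46.9
lift [0.462  0.081  0.0701] F [-0.0816 -0.163  -1.295 ] w 37.0 t 47.6
over [0.5279 0.2018 0.1701] F [-0.5146  0.0675 -1.1731] w 36.9 t 49.7
scene lid plane [ 0.0325 -0.0251  0.1671] rect [524.2 203.6] [118.7  83.1] 65.0
  button proud [0.0134 0.0148] rect [524.1 203. ] [67.  38.2] 4.9
  canister visible pts x,y range [0.4728 0.1442 0.5765 0.2642] zmax 0.14840901166720422
```

```bash
cat > place.py <<'E'
from act import *
def place(s,seat):
    """lower onto s to TCP height seat in small steps, open when seated"""
    robot.servo_line(s+[0,0,seat+.016],speed=.08)
    for dz in(.010,.006,.003,.001,-.001):
        robot.servo_line(s+[0,0,seat+dz],speed=.03); st(dz)
        if robot.read_force()[2]>12: print("stop");break
    robot.move_gripper(.62); robot.servo_line(s+[0,0,seat+.05],speed=.1)
E
python3 - <<'E'
from place import *
from chk import chk
s=np.r_[.5285,.2022,0]
place(s,.0838); robot.servo_line([.42,.13,.22]); st("back")
chk(np.r_[.5282,.2024],.080)
E
```

```text
0.01 [0.5284 0.2021 0.0937] F [ 0.9635 -0.3247 -0.8047] w 37.3 t 51.1
0.006 [0.5284 0.2021 0.0895] F [ 0.7471 -0.1146 -1.3604] w 37.8 t 51.4
0.003 [0.5284 0.2021 0.0866] F [-0.1479 -0.2175 -1.0272] w 36.9 t 51.6
0.001 [0.5284 0.2021 0.0847] F [ 0.4388 -0.0568 -0.6224] w 36.8 t 51.9
-0.001 [0.5286 0.2023 0.0829] F [-1.0485 -0.0371 -0.3743] w 36.8 t 52.1
back [0.4202 0.1302 0.2195] F [-0.7808 -0.0683 -0.6358] w 54.5 t 54.5
top lid plane [-0.0015 -0.0067  0.0806] rect [532.  209.9] [99.5 79.9] 65.0
  button proud [0.0131 0.0143] rect [536.8 205.1] [18.9 36.6] 16.7
scene lid plane [ 0.0141 -0.0147  0.0802] rect [526.1 203.8] [118.8  82.5] 65.9
  button proud [0.0127 0.0139] rect [526.5 203.2] [36.3 37. ] 76.9
  canister visible pts x,y range [0.4718 0.171  0.5767 0.2647] zmax 0.07448953691092065
```

Run:
```python
from push import *
from chk import chk
robot.move_gripper(0)
c=np.r_[.5284,.2024,0]; robot.servo_line(c+[0,0,.14])
robot.servo_line(c+[0,0,.103],speed=.08)
for z in(.097,.091,.087,.084,.0825,.081):
    robot.servo_line(c+[0,0,z],speed=.04); f=robot.read_force()[2]; print(z,robot.read_position()[2],f)
    if f>20: break
robot.servo_line(c+[0,0,.14]); robot.servo_line([.42,.10,.23]); st("back")
chk(np.r_[.5282,.2024],.080,names=("scene",))
robot.move_gripper(.68)
robot.goto([.44,.02,.23],R(135)); st("yaw"); print(robot.read_qpos())
robot.servo_line([.505,-.005,.20]); 
look((.5194,-.0168),.034,38,"pics/w5.png",.03); look((.5194,-.0168),.020,94,rad=.06); st("hover")
```

```text
0.097 0.09690909337190126 0.2576010702023703
0.091 0.09069642314352566 0.01885978105927391
0.087 0.08671462557282486 -0.08744193455718784
0.084 0.08430048181444233 4.062119851297798
0.0825 0.0841469644053789 16.26626066979659
0.081 0.08399140987075965 28.711336159490934
back [0.4202 0.1002 0.2295] F [0.8536 0.1082 0.0697] w 0.3 t 60.9
scene lid plane [ 0.0145 -0.0137  0.0802] rect [527. 204.] [119.1  83.5] 65.1
  button proud [0.0043 0.0052] rect [526.  204.7] [37.9 39.2] 74.4
  canister visible pts x,y range [0.4716 0.1704 0.577  0.2643] zmax 0.07471576170964733
yaw [0.44   0.0201 0.23  ] F [ 0.6527  0.7922 -0.3842] w 59.8 t 64.1
[  28.4253   -2.4353  -26.8746   -0.0013  -65.5585 -163.3806]
look [ 0.5193 -0.0163] size [36.8038 37.1242] ang 45.1 z 0.0347 want 38 0.034
look [ 0.5196 -0.0165] size [92.6348 93.1391] ang 43.4 z 0.0206 want 94 0.02
hover [ 0.5046 -0.0048  0.2005] F [0.0748 0.4237 0.3519] w 59.9 t 64.9
```

Run:
```python
from m3 import clr
print("=====")
for a in(128,132,135,138): print(a,clr("lR",a,t=.025),clr("cR",a,t=.1))
```

```text
can round n 503 z 0.08769285303782459 (array([0.6212, 0.0851]), array([87.0526, 86.1617]), 1.2185039520263672)
can square n 691 z 0.07970822286764645 (array([0.457 , 0.3169]), array([84.2149, 85.0372]), 17.606679916381836)
can oblong n 624 z 0.07206363346749811 (array([0.5284, 0.2024]), array([112.2578,  73.9886]), 65.50606536865234)
lid round 1101 z 0.020764750413340916 (array([ 0.508 , -0.0186]), array([68.2167, 91.4066]), 11.293143272399902)
   button z 0.03433959375138074 (array([ 0.5191, -0.0173]), array([41.6982, 41.6811]), 1.0983487367630005) [401.5509 247.2832]
lid square 1014 z 0.02086402854574454 (array([ 0.4427, -0.0831]), array([65.2276, 86.7185]), 69.55902862548828)
   button z 0.034333069022529195 (array([ 0.4367, -0.0952]), array([40.8311, 43.6718]), 0.9658972024917603) [444.9245 294.3732]
lid oblong 1248 z 0.02064054161133383 (array([0.4651, 0.0798]), array([115.8501,  70.1662]), 75.351806640625)
   button z 0.034158224763651546 (array([0.4614, 0.0808]), array([41.0519, 41.2987]), 1.1099562644958496) [346.5219 278.4825]
0.90  -1  -1  -1  -1  -1 179 174 173 151  -1   3
[... 4260 characters left out ...]
35:-20 -120:-17 -105:-15 -90:-9 -75:-12 -60:-7 -45:11 -30:31 -15:25 0:11 15:-6 30:-22 45:-20 60:-17 75:-15 90:-9 105:-12 120:-7X 135:11 150:31 165:25
=====
=====
128 (np.float64(2.4801677963411093), array([0.5858, 0.0583, 0.0888])) (np.float64(8.707920553683149), array([0.7111, 0.1405, 0.2072]))
132 (np.float64(3.410881303500937), array([0.5911, 0.0522, 0.0883])) (np.float64(7.630784353297476), array([0.7111, 0.1405, 0.2072]))
135 (np.float64(3.4399878894805225), array([0.5911, 0.0522, 0.0883])) (np.float64(6.258547672394518), array([0.7194, 0.1319, 0.2058]))
138 (np.float64(3.1951659153984373), array([0.5911, 0.0522, 0.0883])) (np.float64(4.211913837529835), array([0.7194, 0.1319, 0.2058]))
```

View pics/w5.png

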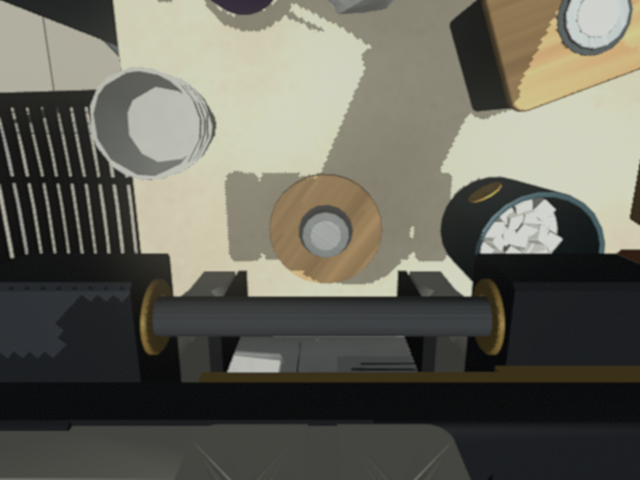

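The wrist view shows the round lid's button at (326,235), clear of everything, and the round canister is still open at about (525,240). I'll pick it up.

Run:
```python
from place import *
from chk import chk
c=np.r_[.5194,-.0165,0]
robot.servo_line(c+[0,0,.12]); robot.servo_line(c+[0,0,.026],speed=.06); st("down")
robot.move_gripper(.3); st("grip"); z0=robot.read_position()[2]
for z in(.045,.09): robot.servo_line(c+[0,0,z],speed=.07); st("lift")
robot.servo_line(c+[0,0,.19])
s=np.r_[.6207,.0849,0]
robot.servo_line(s+[0,0,.17],R(130)); st("over")
place(s,.076+z0); st("up")
robot.servo_line([.53,.03,.2],R(130)); chk(s[:2],.096)
```

```text
down [ 0.5196 -0.0164  0.0263] F [ 0.5084 -0.2607 -0.0363] w 60.0 t 67.3
grip [ 0.5195 -0.0165  0.0261] F [-0.8465 -0.5922  1.0037] w 36.6 t 67.8
lift [ 0.5196 -0.0164  0.0454] F [-0.0113  0.2032 -1.4816] w 36.7 t 68.2
lift [ 0.5191 -0.0165  0.0898] F [-0.3353 -0.1815 -1.3523] w 36.8 t 69.0
over [0.6202 0.0845 0.1701] F [-0.2592  0.0925 -2.0676] w 36.8 t 71.0
0.01 [0.6206 0.0849 0.112 ] F [ 0.2705  0.4643 -1.4958] w 36.8 t 72.1
0.006 [0.6205 0.0848 0.1078] F [-0.4049 -0.1412 -0.9868] w 36.8 t 72.4
0.003 [0.6206 0.0849 0.1049] F [-0.1938 -0.2938 -1.6507] w 37.2 t 72.7
0.001 [0.6206 0.0849 0.103 ] F [ 0.2315 -0.5361 -1.0173] w 37.1 t 72.9
-0.001 [0.6209 0.0849 0.1012] F [0.2807 0.1013 0.072 ] w 37.4 t 73.2
up [0.6203 0.0849 0.1518] F [ 0.587   0.0256 -1.1382] w 54.6 t 74.4Traceback (most recent call last):
  File "<stdin>", line 11, in <module>
  File "chk.py", line 8, in chk
    k=cv2.connectedComponentsWithStats(wood.astype(np.uint8));mm=k[1]==1+np.argmax(k[2][1:,4]);Q=W[mm]
                                                                         ~~~~~~~~~^^^^^^^^^^^^
    return _wrapfunc(a, 'argmax', axis=axis, out=out, **kwds)
    return bound(*args, **kwds)
ValueError: attempt to get argmax of an empty sequence
```

Arm hides the top view, so I'll check from the scene camera, push, back off and recheck everything.

Run:
```python
from act import *
from chk import chk
s=np.r_[.6207,.0849,0]
chk(s[:2],.096,names=("scene",))
robot.move_gripper(0); robot.servo_line(s+[0,0,.15]); robot.servo_line(s+[0,0,.118],speed=.08)
for z in(.112,.107,.103,.1005,.099,.0975,.096):
    robot.servo_line(s+[0,0,z],speed=.04); f=robot.read_force()[2]; print(z,robot.read_position()[2],f)
    if f>20: break
robot.servo_line(s+[0,0,.15]); robot.servo_line([.5,-.02,.22]); robot.servo_line([.38,-.17,.25]); st("back")
for c,h in(((.6207,.0849),.096),((.457,.317),.088),((.5282,.2024),.08)): chk(np.array(c),h)
p,_=robot.grab_frame("scene"); cv2.imwrite("pics/end.png",p[:,:,::-1])
```

```text
scene lid plane [ 0.0132 -0.0229  0.0964] rect [618.1  83.4] [87.6 96.3] 52.5
  button proud [0.0124 0.0138] rect [619.8  86.5] [36.5 38.7] 74.3
  canister visible pts x,y range [0.5748 0.0778 0.6329 0.13  ] zmax 0.0900863282465728
0.112 0.11188103670102367 -0.0734250060827916
0.107 0.10683015524897288 0.22057449572868945
0.103 0.10269045387662964 -0.21212948448216631
0.1005 0.1003638096250786 0.9020353411008071
0.099 0.10024367778195084 10.045727776264647
0.0975 0.1001153877899716 20.4620539904736
back [ 0.3803 -0.1697  0.2498] F [ 0.8532  0.2192 -0.8917] w 0.1 t 82.7
top lid plane [-0.      0.0013  0.0964] rect [621.1  83.8] [91.8 92. ] 1.2
  button proud [0.0041 0.0054] rect [620.3  84.9] [40.5 40. ] 0.4
  canister visible pts x,y range [0.5778 0.0659 0.596  0.12  ] zmax 0.05666040215319219
scene lid plane [ 0.0131 -0.0174  0.0964] rect [617.5  84.3] [88.4 96.2] 52.7
  button proud [0.0043 0.0051] rect [619.4  87.5] [36.9 40.4] 5.9
  canister visible pts x,y range [0.575  0.0779 0.6327 0.1303] zmax 0.09063803009271812
top lid plane [-0.0009 -0.0002  0.0882] rect [453.7 315. ] [89.6 90.1] 16.3
  button proud [0.0042 0.0054] rect [453.7 315.3] [39.8 40.4] 47.9
  canister visible pts x,y range [0.4314 0.265  0.5033 0.3288] zmax 0.06351405852307682
scene lid plane [ 0.0061 -0.0132  0.0881] rect [451.8 315.8] [90.5 92.8] 15.9
  button proud [0.0042 0.0051] rect [451.4 317.7] [37.6 41. ] 13.6
  canister visible pts x,y range [0.4037 0.2571 0.4816 0.3685] zmax 0.08205567631938089
top lid plane [-0.0006 -0.0017  0.0803] rect [529.  202.3] [117.5  79.9] 65.5
  button proud [0.0043 0.0055] rect [529.1 202.5] [38.8 37.8] 38.5
scene lid plane [ 0.0136 -0.0127  0.0802] rect [526.4 204.1] [118.2  83.2] 66.3
  button proud [0.0043 0.0052] rect [525.6 204.3] [38.9 40. ] 14.0
  canister visible pts x,y range [0.4722 0.171  0.5772 0.2645] zmax 0.07483347352470003
```

View pics/end.png

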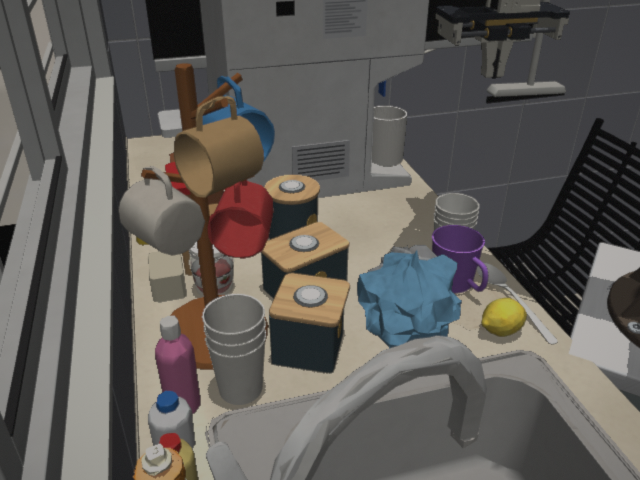

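All three lids, at (292,187), (304,243) and (311,296), sit flat, with each button 4 mm proud, which is fully down. The robot is clear of everything.

```bash
python3 -c "
from rig import robot
print(robot.job_done(),robot.read_t())"
```

```text
the job is handed in; nothing more can be done
the job is handed in; nothing more can be done
```

I handed the job in at about 83 s: all three lids measured flat on their own canisters with the buttons fully down and the arm clear, though the square lid needed a second try to seat; no verdict was shown.

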